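# Set the bench adjuster to its mark and lock it with the jam nut

### The job

On the adjuster bolted to the bench, first turn the black bar head of the set bolt until its yellow pointer lies over the red line. Then run the brass jam nut clockwise down its thread, by its yellow pegs, onto the washer on the grey body and jam it firmly, as with a push of about 9 N on one peg (over 13 N would strip it), so that it stays tight when let go with the pointer still on the line. Leave the other things on the bench where they lie.

Things in the scene. Friction and masses are not known exactly. Their poses are not given: they have to be found in the camera images.
- adj: Fixed adjuster: dark plate 190 x 130 x 12 mm with a grey upright body in its middle, its top 50 mm above the bench; on it a fixed aluminium washer (1 to 4 mm thick, differs each time, not measured), the nut's seat. Origin: underside of the plate, on the vertical axis shared by body, bolt and nut. Its x axis points outwards along the red line on the plate (31 to 93 mm from the axis).
- bolt: Set bolt, upright through the body (shank 16 mm thick); turns in place about the vertical axis and stays where left (stiff, 0.3 N m). Origin: on the axis 50 mm above the bench. Its x axis points along the yellow pointer of its bar head; set when it points the same way as the adjuster's x axis. Starts 0.5 to 1.2 rad clockwise of the line (seen from above).
- bolt_grip (a point): Centre of the set bolt's black bar head, on the axis, 94 mm above the bench. The bar is 38 mm long (along the bolt's x), 14 mm wide, 18 mm tall (85 to 103 mm above the bench); grip it across its width from above. Yellow pointer: a stripe on its top from the middle to the +x end, and that end face.
- nut: Brass jam nut on the bolt, hexagonal, 14 mm thick, 42 mm across, with two steel arms that end in upright yellow pegs. Origin: its underside, on the axis; x axis towards peg_a. It starts 55 to 57.5 mm above the bench; clockwise from above it goes down, 8 mm a turn. It runs lightly (about 1 N on a peg) and turns along with the bolt when the bolt is turned.
- peg_a (a point): A yellow peg of the nut: upright round pin 10 mm thick on a 70 mm radius about the axis, 4 to 60 mm above the nut's underside (this point 45 mm). The 9 mm arm is 8 mm above the underside. Seating must be felt: from touching the washer the push needed rises from 1 N to 9 N within some 0.4 rad; 8 to 11 N jams it well, 6 N may be too little, over 13 N is too much; jammed, it holds by friction.
- peg_b (a point): The same point of the opposite peg, like peg_a in size, height and radius.
- wrench: Bystander: steel wrench 170 mm long lying on the bench beside the base plate; leave it.
- spare_nut: Bystander: loose round brass nut, 32 mm across, 12 mm tall, on the bench beside the plate; leave it.
- level_foot: Bystander: black levelling foot, 48 mm across, with an upright steel stud, 65 mm tall in all, on the bench beside the plate; leave it.
- parts_tray: Bystander: grey two-compartment parts tray 100 x 120 x 35 mm; leave it.
- oil: Bystander: red bottle, 52 mm across, 130 mm tall; leave it.
- driver: Bystander: screwdriver 150 mm long, lying on the bench beside the plate; leave it.
Not all that is in view belongs to the job. Of the things shaped like the adj, the grey one is meant.

How it is judged:
By the outcome, as a careful person would: the job done as asked, in the order asked, and still so for the second after the job is handed in, with the robot touching nothing.
It also fails if it takes over 72 s, if anything falls off the work surface, if the arm or the gripper's body presses on something with over 40 N, if the wrist force passes 120 N, or if a joint passes its speed limit or range.

### The arm

A 7-joint arm with a two-finger parallel gripper is mounted at the origin on the work surface. World frame = base frame: x ahead of the robot, y to its left, z up, the work surface at z = 0. Lengths are in m, angles in rad, forces in N, time in s.
With the tool pointing down it reaches from about 0.4 to 0.85 m from the base axis. Payload 10.4 kg.
Tool frame: the origin (TCP) lies at the very end of the fingers, on their centre line; the grasp point (between the pads) lies manip.grasp_offset behind it (manip.grasp_offset is the distance from the TCP to the grasp point, in m); z points along the fingers, x is the direction in which the jaws open and shut, and the axes are right-handed (so a half turn about z gives the same grasp; the last joint's range is limited). The gripper opens to 85 mm and grips with 20 to 120 N. Pads are 22 mm wide; open, the fingers measure 114 mm over their backs; the gripper's body (76 mm by 85 mm) begins 54 mm behind the grasp point. The pads swing forward as they close: fully open they stand 13 mm farther back than shut.
Start: joints at [1.271, 0.332, -0.065, 1.46, 0.022, 1.35, -0.088], TCP at [0.171, -0.601, 0.231] pointing down, gripper open.
Joint ranges: [-2.6, 2.6], [-0.5, 2.12], [-1.47, 1.34], [0.16, 2.42], [-1.27, 4.41], [0.06, 2.06], [-2.6, 2.6]. Speed limits (rad/s): [2.22, 2.22, 2.79, 2.79, 3.14, 3.14, 3.14].

### API

Orientations are given as a unit quaternion [x, y, z, w].
In Python, from workcell import manip gives the robot as it stands.
- The arm moves only by the shell command python3 -m crank 'ROWS' [FORCE]. ROWS is JSON, a list that holds one entry, the list of rows, each a list of 7 numbers: the shift along the world's x, y, z in units of 60 mm (1.0 is 60 mm), then the turn, a rotation vector about the world's x, y, z in units of 5 degrees (1.0 is 5 degrees), then the finger opening in mm, from 0 to 85.4. A call has 1 to 8 rows; each row shifts and turns the commanded pose from where the row before left it; what a row does not reach is not made up. A row lasts 1/8 s, in which the tool goes at most 62.5 mm and 10.7 degrees, less where a joint would pass 70% of its speed; a pose out of reach is approached as far as the arm can. A call is refused whole if a number of a shift passes 1 or a number of a turn 1, either way. A call with a gripper value outside its range is refused whole. The fingers move at their own pace and stop on an object; FORCE is the grip in N (left out, the last holds). Time passes only in rows, so rows that do not move let the fingers close. It gives the time, the measured TCP pose, the force and the opening at its end, in the units of the state.
- manip.get_obs(): the state, without advancing time (a new reading comes with each control period).
- manip.camera(name): name is "side" or "top" or "wrist"; returns (picture, depth): 400x640x3 uint8, blue, green, red; 400x640 float32, m along the optical axis (not along the pixel's ray), 0 where there is no reading.
- manip.get_calibration(name): a dict with "fx", "fy", "cx", "cy" (pixels), "rvec" (rotation vector, rad) and "tvec" (3), from world to camera coordinates, as OpenCV has them; the wrist camera has in their place "T_tool_cam" (4x4, takes a point from camera to tool coordinates, whose origin is the TCP and whose axes are the tool frame's). Camera axes: x right, y down, z forward; pixel columns grow to the right and rows downward; lengths in m; the calibration is good to about 2 mm. The wrist camera is an equidistant fisheye: a pixel r from the principal point sees the ray r / f radians off the axis. A picture is of the moment at which its call begins: read the wrist's pose just before it. get_calibration takes no time and is no camera call.
- manip.hand_in(): hands the job in, once; it reports no verdict.
The state is a dict: "clock": time; "joint_pos": joint angles; "joint_velocities": joint speeds; "tau": joint torques, N m; "position": TCP position; "ee_rot": TCP orientation; "ft_force": force on the tool from outside, world axes, zero at the start; "torque": the same for the moment, N m; "grip_width": opening from 0.0 (shut) to 1.0 (fully open).
Only numpy, scipy, OpenCV 4.12 (cv2) and the standard library are available. Lean on these libraries where they do the work, as an engineer would, in place of code of your own. Each camera call takes 0.05 s, during which the arm holds its last target.

## Working session

There is one attempt and no reset: what is moved stays moved. The work goes in short steps, Python scripts to look and compute and a shell command to move; the robot and the scene stay as the last step left them, time stands still between calls to the robot, and variables do not carry over. Pictures are saved under pics/ and viewed, and the job is handed in when it is done.

```bash
ls; mkdir -p pics
cat > h.py <<'E'
import numpy as np,cv2
from workcell import manip
def snap(n,f):
    p,d=manip.camera(n); cv2.imwrite('pics/'+f+'.png',p); np.save('pics/'+f+'.npy',d); return p,d
def world(n,u,v,d=None,z=None):
    c=manip.get_calibration(n);R=cv2.Rodrigues(np.array(c['rvec'],float))[0];t=np.array(c['tvec'],float).ravel()
    r=np.array([(u-c['cx'])/c['fx'],(v-c['cy'])/c['fy'],1.])
    o=-R.T@t; w=R.T@r
    if d is None: d=(z-o[2])/w[2]
    return o+w*d
def proj(n,P):
    c=manip.get_calibration(n);R=cv2.Rodrigues(np.array(c['rvec'],float))[0];t=np.array(c['tvec'],float).ravel()
    q=R@np.array(P,float)+t
    return q[0]/q[2]*c['fx']+c['cx'],q[1]/q[2]*c['fy']+c['cy']
E
python3 - <<'E'
from h import *
for n in('top','side'):snap(n,n+'0')
o=manip.get_obs();print({k:np.round(v,4).tolist() for k,v in o.items()}, manip.grasp_offset)
for n in('top','side','wrist'):print(manip.get_calibration(n))
E
```

```text
pics
{'clock': 0.1, 'joint_pos': [1.2714, 0.3328, -0.0647, 1.4608, 0.0216, 1.3499, -0.0885], 'joint_velocities': [-0.0003, -0.0016, 0.0006, -0.001, -0.001, 0.002, -0.0002], 'tau': [0.002, -62.675, 0.0496, -39.2429, 0.0164, 0.0071, 0.0001], 'position': [0.1707, -0.6009, 0.2306], 'ee_rot': [0.7979, -0.6028, -0.0005, -0.0004], 'ft_force': [0.2121, -0.2765, -0.3227], 'torque': [-0.0042, -0.0021, 0.0364], 'grip_width': 1.0006} 0.0187
{'fx': 472.3577835776852, 'fy': 472.3577835776852, 'cx': 324.8058875261731, 'cy': 197.12008913146678, 'rvec': array([ 2.14784496, -2.19659674,  0.10869627]), 'tvec': array([-0.01529319,  0.46846897,  1.14875602])}
{'fx': 394.14690542070576, 'fy': 394.14690542070576, 'cx': 326.35772511702737, 'cy': 200.89247375383536, 'rvec': array([ 0.87865631, -2.31895241,  1.30238948]), 'tvec': array([0.34121005, 0.24886871, 0.75130997])}
{'fx': 309.70691628693146, 'fy': 309.70691628693146, 'cx': 322.68908080518037, 'cy': 202.71926645524536, 'T_tool_cam': array([[ 9.99999557e-01, -9.32383145e-05, -9.36562393e-04,
        -2.84593832e-04],
       [ 3.77887148e-04,  9.51128695e-01,  3.08794531e-01,
        -7.99726874e-02],
       [ 8.61999886e-04, -3.08794748e-01,  9.51128309e-01,
        -1.42148228e-01],
       [ 0.00000000e+00,  0.00000000e+00,  0.00000000e+00,
         1.00000000e+00]])}
```

View pics/top0.png

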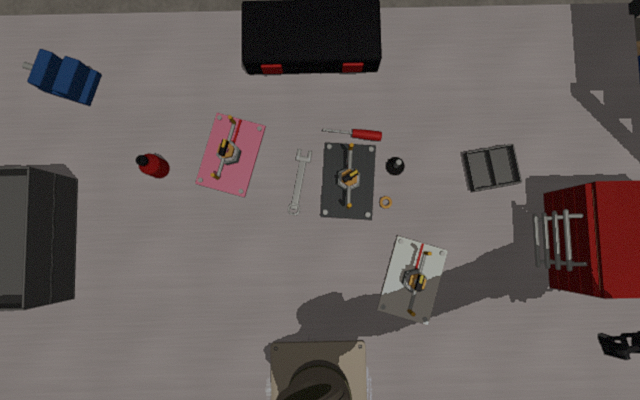

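View pics/side0.png

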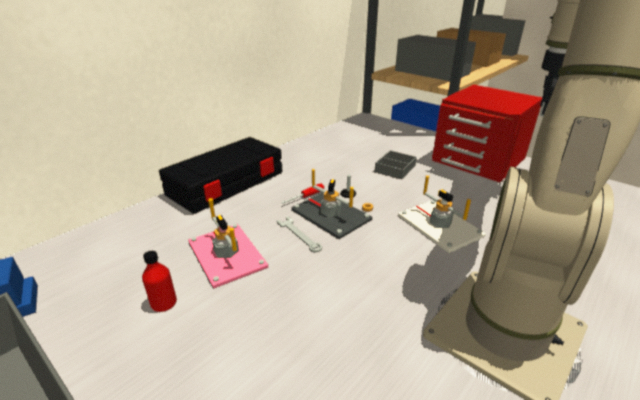

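Candidates: pink plate (230,153), dark-grey plate (348,180) and white plate (413,280), all in the top view. The description says a dark plate with the wrench, driver, spare nut and foot beside it, so I choose (348,180). I'll check it in a crop.

Run:
```python
from h import *
p=cv2.imread('pics/top0.png');d=np.load('pics/top0.npy')
cv2.imwrite('pics/c0.png',cv2.resize(p[130:230,300:420],None,fx=6,fy=6,interpolation=cv2.INTER_CUBIC))
for n,u,v in[('top',348,180),('top',330,210),('top',366,150),('top',386,202)]:
  print(u,v,world(n,u,v,d=d[v,u]).round(3))
```

```text
348 180 [ 0.499 -0.08   0.101]
330 210 [ 0.437 -0.038  0.01 ]
366 150 [ 0.586 -0.132  0.015]
386 202 [ 0.454 -0.18   0.002]
```

View pics/c0.png

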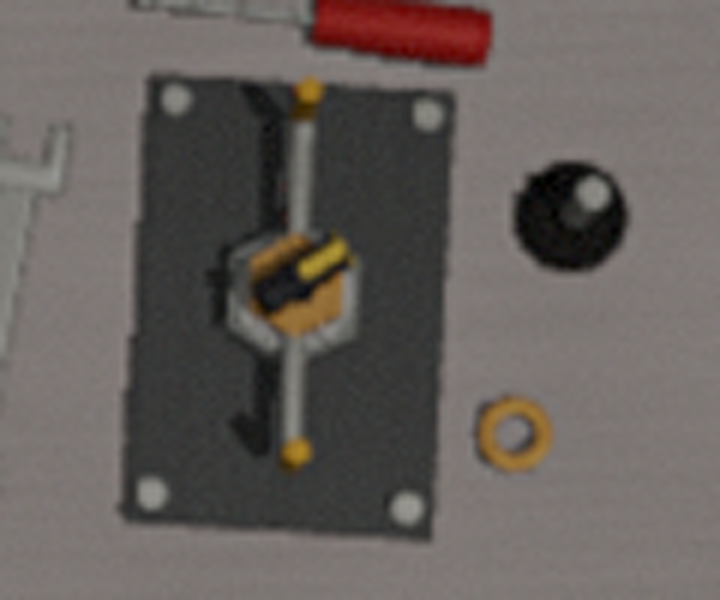

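Run:
```python
from h import *
p=cv2.imread('pics/top0.png');d=np.load('pics/top0.npy')
for u,v in[(560,200),(560,280),(540,240),(545,290),(620,345)]:print(u,v,world('top',u,v,d=d[v,u]).round(3))
print(proj('top',(.171,-.601,.231)))
c=cv2.cvtColor(p,cv2.COLOR_BGR2HSV)
# yellow in crop
m=cv2.inRange(c,(15,120,80),(35,255,255));m[:130]=0;m[230:]=0;m[:,:318]=0;m[:,378:]=0
n,l,s,ce=cv2.connectedComponentsWithStats(m)
for i in range(1,n):print(s[i],ce[i], world('top',*ce[i],z=.11).round(3))
# plate corners screws
for u,v in[(300+176/6,130+100/6),(300+428/6,130+115/6),(300+152/6,130+493/6),(300+407/6,130+507/6)]:print(world('top',u,v,z=.014).round(4))
```

```text
560 200 [ 0.442 -0.571  0.099]
560 280 [ 0.257 -0.568  0.077]
540 240 [ 0.35  -0.564 -0.001]
545 290 [ 0.226 -0.569 -0.004]
620 345 [ 0.166 -0.533  0.346]
(np.float64(618.0165965942331), np.float64(329.3199892174337))
[349 143   5   4  16] [351.1875 144.6875] [ 0.58  -0.089  0.11 ]
[342 169   9   7  25] [345.68 171.68] [ 0.517 -0.075  0.11 ]
[350 170   9   7  32] [353.53125 172.875  ] [ 0.514 -0.093  0.11 ]
[345 176  12  10  63] [351.34920635 180.9047619 ] [ 0.496 -0.087  0.11 ]
[342 181   1   1   1] [342. 181.] [ 0.496 -0.066  0.11 ]
[347 203   5   5  19] [349.10526316 205.        ] [ 0.44  -0.081  0.11 ]
[ 0.5966 -0.0401  0.014 ]
[ 0.5879 -0.146   0.014 ]
[ 0.4312 -0.0263  0.014 ]
[ 0.423 -0.132  0.014]
```

```bash
python3 -m crank '[[[0.1,0.9,0.2,0,0,1,45],[0.1,0.9,0.2,0,0,1,45],[0.1,0.9,0.2,0,0,1,45],[0.5,0.6,0,0,0,1,45],[0.6,0.5,0,0,0,1,45],[0.6,0.5,0,0,0,1,45],[0.6,0.5,0,0,0,1,45],[0.6,0.5,0,0,0,1,45]]]'
python3 -m crank '[[[0.4,0.4,0,0,0,1,45],[0.4,0.4,0,0,0,1,45],[0.4,0.4,0,0,0,1,45],[0.4,0.4,0,0,0,1,45],[0.4,0.4,0,0,0,1,45],[0.3,0.3,0,0,0,1,45],[0,0,0,0,0,1,45],[0,0,0,0,0,1,45]]]'
python3 -m crank '[[[0,0,0,0,0,1,45],[0,0,0,0,0,1,45],[0,0,0,0,0,1,45],[0,0,0,0,0,1,45],[0,0,0,0,0,1,45],[0,0,0,0,0,0,45],[0,0,0,0,0,0,45]]]'
```

```text
clock: 1.1
position: [0.3636, -0.2821, 0.2672]
ee_rot: [0.956, -0.292, -0.0, 0.0]
ft_force: [0.0, -0.8, 0.1]
grip_width: 0.528
clock: 2.1
position: [0.5009, -0.1452, 0.267]
ee_rot: [0.999, 0.054, -0.0, -0.0]
ft_force: [-0.8, -0.2, 0.6]
grip_width: 0.527
clock: 2.98
position: [0.5008, -0.1454, 0.2672]
ee_rot: [0.964, 0.265, -0.0, -0.0]
ft_force: [0.4, -0.5, -0.7]
grip_width: 0.528
```

```bash
cat >> h.py <<'E'
from scipy.spatial.transform import Rotation as Rn
def wray(pose,u,v):
    c=manip.get_calibration('wrist');T=np.array(c['T_tool_cam'])
    a=np.array([(u-c['cx'])/c['fx'],(v-c['cy'])/c['fy']]);r=np.hypot(*a)
    k=np.sin(r)/r if r>1e-9 else 1.
    d=np.array([a[0]*k,a[1]*k,np.cos(r)])
    R=Rn.from_quat(pose[1]).as_matrix()
    return R@T[:3,3]+pose[0], R@T[:3,:3]@d
def wplane(pose,u,v,z):
    o,d=wray(pose,u,v);return o+d*(z-o[2])/d[2]
def wproj(pose,P):
    c=manip.get_calibration('wrist');T=np.array(c['T_tool_cam']);R=Rn.from_quat(pose[1]).as_matrix()
    q=R.T@(np.array(P)-pose[0]);q=T[:3,:3].T@(q-T[:3,3]);r=np.arctan2(np.hypot(q[0],q[1]),q[2]);h=np.hypot(q[0],q[1])+1e-12
    return q[0]/h*r*c['fx']+c['cx'],q[1]/h*r*c['fy']+c['cy']
def wsnap(f):
    o=manip.get_obs();pose=(np.array(o['position']),np.array(o['ee_rot']))
    p,d=snap('wrist',f);np.savez('pics/'+f+'_pose.npz',a=pose[0],b=pose[1]);return p,d,pose
def wload(f):
    z=np.load('pics/'+f+'_pose.npz');return cv2.imread('pics/'+f+'.png'),np.load('pics/'+f+'.npy'),(z['a'],z['b'])
E
python3 - <<'E'
from h import *
wsnap('w1')
E
```

```text
(no output)
```

View pics/w1.png

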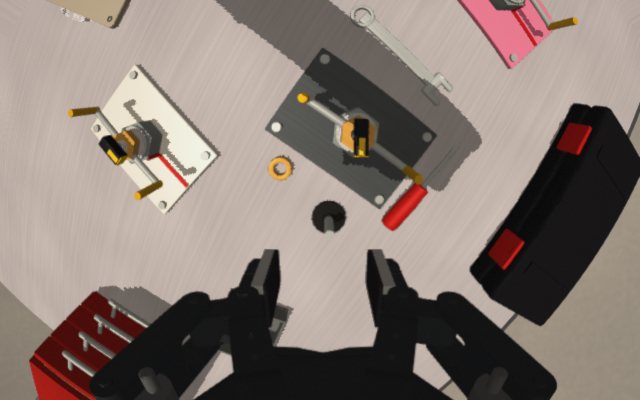

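Wrist view: the adjuster bar is at about (361,138), pegs at (302,98) and (413,175), plate screws at (324,59), (276,127), (429,136) and (379,199). Zooming in.

Run:
```python
from h import *
p,d,po=wload('w1')
cv2.imwrite('pics/w1c.png',cv2.resize(p[40:215,260:445],None,fx=4,fy=4,interpolation=cv2.INTER_CUBIC)[:600])
S=[(324,59),(276,127),(429,136),(379,199)]
w=[wplane(po,*s,.013) for s in S];print(np.round(w,4),np.mean(w,0))
```

```text
[[ 0.4316 -0.0242  0.013 ]
 [ 0.4233 -0.1302  0.013 ]
 [ 0.6003 -0.0351  0.013 ]
 [ 0.5896 -0.1436  0.013 ]] [ 0.51119075 -0.08325259  0.013     ]
```

View pics/w1c.png

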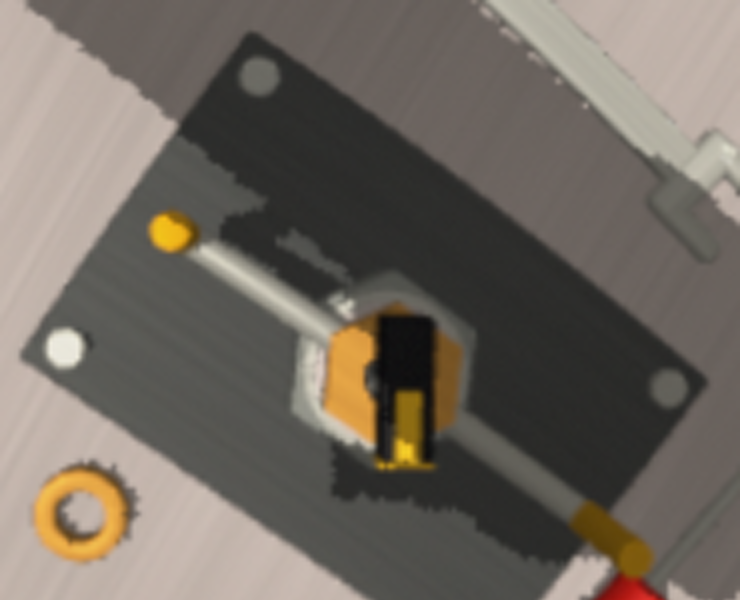

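Run:
```python
from h import *
p,d,po=wload('w1')
a=wplane(po,361.5,119.5,.103);b=wplane(po,361.3,155,.103)
print(a.round(4),b.round(4),((a+b)/2).round(4),np.linalg.norm(b-a),np.degrees(np.arctan2(*(b-a)[1::-1])))
for u,v in[(260+163/4,40+228/4),(260+634/4,40+555/4)]:print(wplane(po,u,v,.056+.06).round(4))
print(np.degrees(2*np.arctan2(po[1][1],po[1][0])))
```

```text
[ 0.5005 -0.0686  0.103 ] [ 0.5193 -0.099   0.103 ] [ 0.5099 -0.0838  0.103 ] 0.03571302685409547 -58.34029527627179
[ 0.4391 -0.08    0.116 ]
[ 0.5794 -0.0875  0.116 ]
30.774576695826866
```

```bash
python3 -m crank '[[[0.08,0.5,0,0,0,0.15,45],[0.07,0.52,0,0,0,0,45],[0,0,-0.8,0,0,0,45],[0,0,-0.8,0,0,0,45],[0,0,-0.4,0,0,0,45],[0,0,0,0,0,0,45]]]'
python3 - <<'E'
from h import *
wsnap('w2')
E
```

```text
clock: 3.78
position: [0.5087, -0.0839, 0.1459]
ee_rot: [0.962, 0.272, -0.001, -0.001]
ft_force: [-0.4, 0.2, 1.0]
grip_width: 0.534
```

View pics/w2.png

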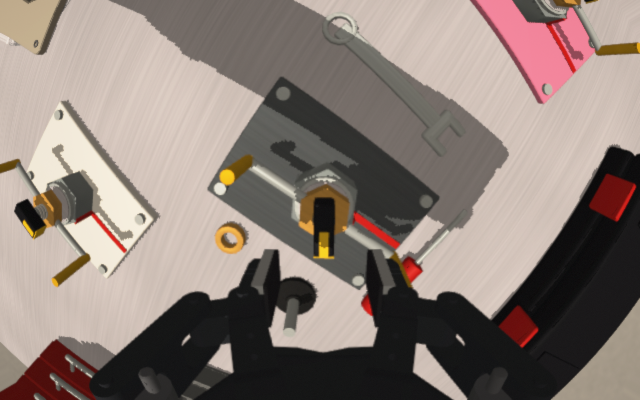

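The bar is centred between the jaws at (323,230), and the red line runs (357,213) to (405,250). Measuring both.

Run:
```python
from h import *
p,d,po=wload('w2')
cv2.imwrite('pics/w2c.png',cv2.resize(p[150:290,240:440],None,fx=4,fy=4,interpolation=cv2.INTER_CUBIC))
h=cv2.cvtColor(p,cv2.COLOR_BGR2HSV);m=(((h[...,0]<8)|(h[...,0]>172))&(h[...,1]>150)&(h[...,2]>60)).astype(np.uint8)
m[:200]=0;m[252:]=0;m[:,:345]=0;m[:,405:]=0
v,u=np.nonzero(m);W=np.array([wplane(po,a,b,.0125) for a,b in zip(u,v)])[:,:2]
c=W.mean(0);s=np.linalg.svd(W-c)[2][0];s*=np.sign(s[0]);print(len(u),c,np.degrees(np.arctan2(s[1],s[0])))
ax=np.array([.51,-.084]);print(np.degrees(np.arctan2(*(c-ax)[::-1])),'perp offset',np.cross(s,c-ax),'range',((W-ax)@s).min(),((W-ax)@s).max())
```

```text
408 [ 0.5727987  -0.08890269] -4.749563022491205
-4.464020083494357 perp offset 0.0003139186374290885 range 0.03431606682748561 0.09247206255018242<stdin>:8: DeprecationWarning: Arrays of 2-dimensional vectors are deprecated. Use arrays of 3-dimensional vectors instead. (deprecated in NumPy 2.0)
```

View pics/w2c.png

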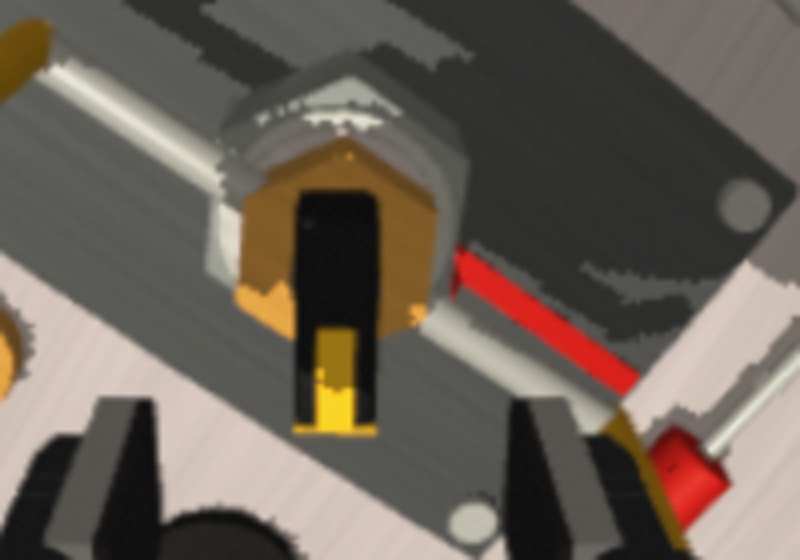

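```bash
python3 -m crank '[[[0.02,0,-0.6,0,0,0,45],[0,0,-0.53,0,0,0,45],[0,0,0,0,0,0,45],[0,0,0,0,0,0,8],[0,0,0,0,0,0,8],[0,0,0,0,0,0,8],[0,0,0,0,0,0,8]]]' 50
```

```text
clock: 4.7
position: [0.5104, -0.0855, 0.0814]
ee_rot: [0.962, 0.271, -0.001, 0.001]
ft_force: [-10.1, -2.6, 12.0]
grip_width: 0.152
```

```bash
python3 -m crank '[[[0,0,0.03,0,0,0,8],[0,0,0,0,0,0,8]]]'
python3 - <<'E'
from h import *
o=manip.get_obs();print({k:np.round(v,3).tolist() for k,v in o.items()})
E
```

```text
clock: 4.95
position: [0.5103, -0.0855, 0.0815]
ee_rot: [0.962, 0.272, -0.001, 0.001]
ft_force: [-3.6, -5.2, -5.5]
grip_width: 0.153
{'clock': 4.95, 'joint_pos': [0.674, 0.316, -0.679, 1.882, 0.232, 1.024, 0.448], 'joint_velocities': [-0.001, 0.002, 0.0, -0.001, 0.003, 0.004, -0.001], 'tau': [-3.33, -50.932, -10.845, -36.956, -1.374, -1.112, 0.265], 'position': [0.51, -0.085, 0.082], 'ee_rot': [0.962, 0.272, -0.001, 0.001], 'ft_force': [-3.559, -5.242, -5.506], 'torque': [-1.181, 0.542, -0.242], 'grip_width': 0.153}
```

```bash
python3 -m crank '[[[0,0,-0.01,0,0,0.8,8],[0,0,0,0,0,0.8,8],[0,0,0,0,0,0.8,8],[0,0,0,0,0,0.8,8],[0,0,0,0,0,0.8,8],[0,0,0,0,0,0.8,8],[0,0,0,0,0,0.8,8],[0,0,0,0,0,0.8,8]]]'
python3 -m crank '[[[0,0,0,0,0,0.8,8],[0,0,0,0,0,0.8,8],[0,0,0,0,0,0.8,8],[0,0,0,0,0,0.8,8],[0,0,0,0,0,0,8],[0,0,0,0,0,0,8],[0,0,0,0,0,0,8]]]'
python3 - <<'E'
from h import *
o=manip.get_obs();q=o['ee_rot'];print(np.degrees(2*np.arctan2(q[1],q[0])),o['ft_force'],o['torque'],o['joint_pos'])
E
```

```text
clock: 5.95
position: [0.5108, -0.085, 0.0815]
ee_rot: [0.85, 0.527, -0.0, 0.0]
ft_force: [-3.4, -3.8, -0.7]
grip_width: 0.151
clock: 6.82
position: [0.511, -0.0846, 0.0815]
ee_rot: [0.769, 0.639, -0.0, 0.0]
ft_force: [-3.8, -3.0, 1.3]
grip_width: 0.153
79.50695264714136 [-3.79036225 -3.00678649  1.33032235] [-0.62734137  0.89516394  0.0712949 ] [ 0.78794118  0.35223429 -0.81775128  1.87668392  0.29771861  1.03872023
  1.23503061]
```

```bash
python3 -m crank '[[[0,0,0,0,0,0.6,8],[0,0,0,0,0,0.6,8],[0,0,0,0,0,0,8],[0,0,0,0,0,0,8]]]'
python3 - <<'E'
from h import *
o=manip.get_obs();q=o['ee_rot'];print(np.degrees(2*np.arctan2(q[1],q[0])),o['ft_force'],o['torque'])
E
```

```text
clock: 7.32
position: [0.511, -0.0845, 0.0815]
ee_rot: [0.734, 0.679, -0.0, 0.0]
ft_force: [-4.3, -2.5, 1.6]
grip_width: 0.15
85.49796822106208 [-4.2611018  -2.50221842  1.6161937 ] [-0.54295667  0.98336826 -0.03963031]
```

Release and lift, then check the pointer.

```bash
python3 -m crank '[[[0,0,0,0,0,0,45],[0,0,0,0,0,0,45],[0,0,0,0,0,0,45],[0,0,0.6,0,0,0,45],[0,0,0.7,0,0,0,45],[0,0,0.7,0,0,0,45],[0,0,0.7,0,0,0,45],[0,0,0,0,0,0,45]]]'
python3 - <<'E'
from h import *
p,d,po=wsnap('w3'); snap('top','top3')
cv2.imwrite('pics/w3c.png',cv2.resize(p[60:260,220:440],None,fx=3,fy=3,interpolation=cv2.INTER_CUBIC))
E
```

```text
clock: 8.32
position: [0.5127, -0.0838, 0.2459]
ee_rot: [0.734, 0.68, 0.001, 0.002]
ft_force: [-0.2, 0.1, -0.3]
grip_width: 0.526
```

View pics/w3c.png

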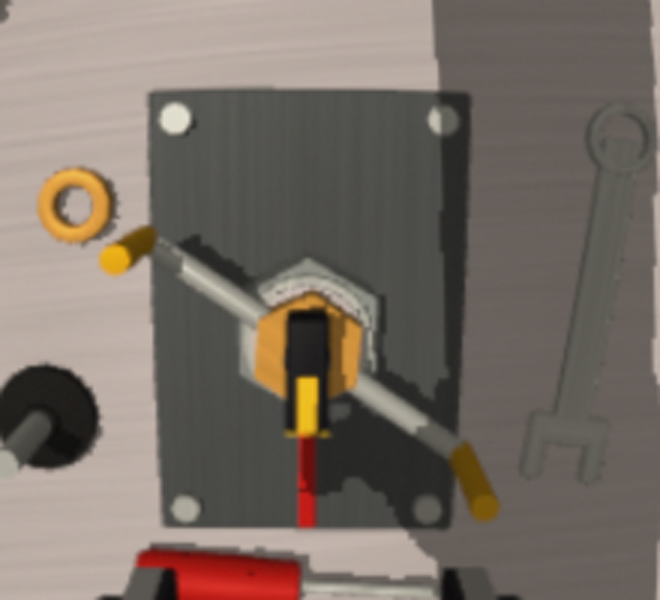

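```bash
cat >> h.py <<'E'
def ang(po,pts,z):
    W=np.array([wplane(po,*q,z) for q in pts])[:,:2];c=W.mean(0);s=np.linalg.svd(W-c)[2][0];return c,np.degrees(np.arctan2(s[1],s[0])),W
def pointer(f,roi):
    p,d,po=wload(f);h=cv2.cvtColor(p,cv2.COLOR_BGR2HSV);u0,v0,u1,v1=roi
    k=np.zeros(h.shape[:2],bool);k[v0:v1,u0:u1]=1
    y=(h[...,0]>20)&(h[...,0]<33)&(h[...,1]>150)&(h[...,2]>80)&k
    r=((h[...,0]<8)|(h[...,0]>172))&(h[...,1]>150)&(h[...,2]>50)&k
    for n,m,z in(('yel',y,.103),('red',r,.0125)):
        v,u=np.nonzero(m)
        if len(u)>10:
            c,a,W=ang(po,np.c_[u,v],z);ax=np.array([.51,-.084]);e=c-ax;print(n,len(u),c.round(4),'dir',round(a,1),'from axis',np.degrees(np.arctan2(e[1],e[0])).round(1))
E
python3 - <<'E'
from h import *
pointer('w3',(312,180,335,236))
p,d,po=wload('w3')
# pegs tops
for u,v in[(220+117/3,60+260/3),(220+484/3,60+508/3)]:
  w=wplane(po,u,v,.116);e=w[:2]-[.51,-.084];print(w.round(4),np.hypot(*e),np.degrees(np.arctan2(e[1],e[0])))
h=cv2.cvtColor(p,cv2.COLOR_BGR2GRAY)
# bar edges
for v in range(168,196,4):
  print(v,''.join('%4d'%x for x in h[v,305:340]))
E
```

```text
yel 148 [ 0.5198 -0.0844] dir -2.3 from axis -2.3
red 165 [ 0.5824 -0.0899] dir -5.8 from axis -4.7
[ 0.4663 -0.1367  0.116 ] 0.06845974706490884 -129.71179213048163
[ 0.5545 -0.0297  0.116 ] 0.07024775480892317 50.670139417758946
168  151 158 161 161 160 159 158 156 153 131  82  40  40  40  39  39  37  37  36  35  34  34  32  28  43  67  82  83  83  90 129 151 147 131 108
172  177 162 158 158 157 157 158 159 157 135  84  40  38  40  38  38  36  37  36  34  34  33  33  28  43  67  82  84  87 114 141 154 155 154 151
176  170 163 160 159 157 156 155 155 153 126  60  34  36  38  37  37  35  34  34  32  32  32  30  23  37  66  83  85  92 137 153 155 155 155 144
180  160 154 154 154 156 157 159 159 146 110  48  32  36  36  35  35  34  33  33  30  31  30  30  24  32  63  82  84  90 138 155 157 156 154 127
184  156 155 154 152 151 151 151 152 150 127  78  39  35  35  37  38  40  39  39  39  35  31  30  28  55  75  86  86  91 126 146 154 155 153 138
188  103 116 132 145 153 155 155 156 151 128  79  38  38  76 147 184 187 187 186 184 152  62  27  27  55  74  85  85  84  92 128 148 147 153 168
192   74  74  76  77  77  78  82 101 117 109  74  37  37  75 147 183 186 187 187 184 152  61  28  28  51  63  63  55  49  43  41  44  58  82 108
```

Run:
```python
from h import *
p,d,po=wload('w3')
h=cv2.cvtColor(p,cv2.COLOR_BGR2HSV)
P=[]
for v in range(182,204):
  m=[u for u in range(312,334) if 15<h[v,u,0]<35 and h[v,u,1]>120 and h[v,u,2]>100]
  print(v,m[:1],m[-1:],end=';')
  if 187<=v<=196 : 
     g=cv2.cvtColor(p,cv2.COLOR_BGR2GRAY)[v,316:328].astype(float)-30;g=g.clip(0);P.append((float((g*np.arange(316,328)).sum()/g.sum()),v))
print(P)
c,a,W=ang(po,P,.103);print(c,a)
R=[]
for v in range(205,236):
  m=[u for u in range(312,334) if (h[v,u,0]<8 or h[v,u,0]>172) and h[v,u,1]>120]
  if len(m)>3:R.append((np.mean(m),v))
c2,a2,_=ang(po,R,.0125);print(R[::5]);print(c2,a2)
for z,c in((.103,c),(.0125,c2)):print(z,np.degrees(np.arctan2(c[1]+.084,c[0]-.51)))
```

```text
182 [312] [333];183 [312] [333];184 [312] [333];185 [312] [333];186 [312] [333];187 [312] [333];188 [312] [333];189 [312] [333];190 [312] [333];191 [313] [331];192 [319] [325];193 [319] [325];194 [319] [325];195 [319] [325];196 [319] [325];197 [319] [325];198 [319] [325];199 [319] [325];200 [319] [325];201 [319] [325];202 [319] [325];203 [318] [325];[(321.87714543812103, 187), (321.8829882988299, 188), (321.88517179023506, 189), (321.889592760181, 190), (321.89250225835593, 191), (321.8960216998192, 192), (321.9109090909091, 193), (321.87277829747427, 194), (321.7712355212355, 195), (321.7619512195122, 196)]
[ 0.5161534  -0.08427327] -5.0615817472739755
[(np.float64(322.0), 206), (np.float64(322.0), 211), (np.float64(322.0), 216), (np.float64(322.0), 221), (np.float64(322.0), 226), (np.float64(322.0), 231)]
[ 0.58174724 -0.08947662] -4.631254188095399
0.103 -2.5428469457338307
0.0125 -4.365042458195746
```

The stripe and the red line are parallel within 0.5° (pointer -5.1°, line -4.6°), so the pointer is set. Next I'll cage peg A (at about 50.7°) between half-open fingers.

```bash
python3 -m crank '[[[0.09,0.12,0,0,0,1,30],[0.09,0.12,0,0,0,1,30],[0.09,0.12,0,0,0,1,30],[0.09,0.12,0,0,0,1,30],[0.09,0.12,0,0,0,1,30],[0.09,0.12,0,0,0,1,30],[0.08,0.09,0,0,0,1,30],[0.07,0.09,0,0,0,1,30]]]'
python3 -m crank '[[[0,0,-0.2,0,0,1,26],[0,0,-0.3,0,0,1,26],[0,0,-0.4,0,0,1,26],[0,0,-0.4,0,0,0,26],[0,0,0,0,0,0,26]]]'
python3 - <<'E'
from h import *
p,d,po=wsnap('w4');o=manip.get_obs();print(np.round(o['joint_pos'],3),np.degrees(2*np.arctan2(po[1][1],po[1][0])),manip.get_obs()['ft_force'])
E
```

```text
clock: 9.43
position: [0.5519, -0.0297, 0.2411]
ee_rot: [0.456, 0.89, -0.0, -0.001]
ft_force: [-0.7, 0.7, 0.4]
grip_width: 0.354
clock: 10.05
position: [0.5507, -0.0299, 0.1622]
ee_rot: [0.337, 0.942, -0.0, -0.002]
ft_force: [-1.0, 0.1, 0.1]
grip_width: 0.304
[ 0.81   0.397 -1.018  1.701  0.353  1.246  2.165] 140.62972671773787 [-0.63441602 -0.50159826  0.03947562]
```

View pics/w4.png

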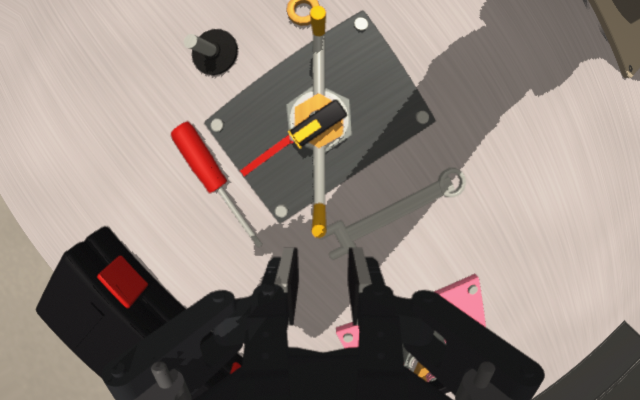

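```bash
python3 - <<'E'
from h import *
p,d,po=wload('w4')
w=wplane(po,318,231,.116);e=w[:2]-[.51,-.084];print(w,np.hypot(*e),np.degrees(np.arctan2(e[1],e[0])))
E
python3 -m crank '[[[0.06,0,-0.5,0,0,0,26],[0,0,-0.45,0,0,0,26],[0,0,-0.38,0,0,0,22],[0,0,0,0,0,0,20],[0,0,0,0,0,0,20]]]'
python3 - <<'E'
from h import *
p,d,po=wsnap('w5');o=manip.get_obs();print(np.round(o['joint_pos'],3),o['ft_force'])
E
```

```text
[ 0.55454024 -0.02998935  0.116     ] 0.07000702385168152 50.48908035578055
clock: 10.72
position: [0.5568, -0.0298, 0.0863]
ee_rot: [0.337, 0.942, 0.0, 0.001]
ft_force: [0.6, -0.0, 0.5]
grip_width: 0.234
[ 0.753  0.492 -0.961  1.768  0.447  1.115  2.099] [ 0.1177868  -0.70314018  0.3636274 ]
```

View pics/w5.png

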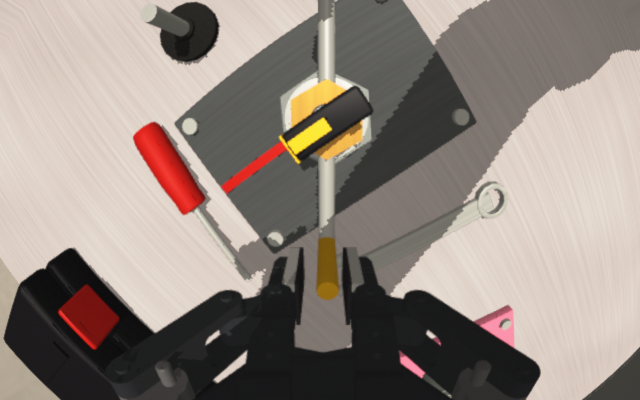

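```bash
cat > plan.py <<'E'
import sys
from h import *
ax=np.array([.51,-.084])
def plan(n,step=5.,zt=.084,r=.070):
    o=manip.get_obs();P=np.array(o['position']);q=o['ee_rot'];yaw=np.degrees(2*np.arctan2(q[1],q[0]))
    e=P[:2]-ax;t0=np.degrees(np.arctan2(e[1],e[0]))
    f=np.array(o['ft_force']);s=np.array([np.sin(np.radians(t0)),-np.cos(np.radians(t0))])
    print('clk',o['clock'],'th',t0.round(1),'r',np.hypot(*e).round(4),'z',P[2].round(4),'yaw',((yaw+180)%360-180).round(1),'F push',(-f[:2]@s).round(2),'rad',(f[:2]@e/np.hypot(*e)).round(2),'fz',f[2].round(2),'Mz/F',o['torque'][2].round(2),'j',np.round(o['joint_pos'],2))
    c=P[:2].copy()
    for i in range(1,n+1):
        t=np.radians(t0-step*i);g=ax+r*np.array([np.cos(t),np.sin(t)]);print('[%.2f,%.2f,%.2f,0,0,%.2f,20]'%(*((g-c)/.06),(zt-P[2])/.06 if i==1 else 0,-step/5),end=',');c=g
    print()
if __name__=='__main__':plan(int(sys.argv[1]),float(sys.argv[2]) if len(sys.argv)>2 else 5.)
E
python3 plan.py 8
```

```text
clk 10.775 th 49.1 r 0.0716 z 0.0864 yaw 140.6 F push -0.55 rad -0.45 fz 0.36 Mz/F -0.01 j [ 0.75  0.49 -0.96  1.77  0.45  1.12  2.1 ]
[0.06,-0.09,-0.04,0,0,-1.00,20],[0.07,-0.08,0.00,0,0,-1.00,20],[0.06,-0.08,0.00,0,0,-1.00,20],[0.05,-0.09,0.00,0,0,-1.00,20],[0.05,-0.09,0.00,0,0,-1.00,20],[0.04,-0.09,0.00,0,0,-1.00,20],[0.03,-0.10,0.00,0,0,-1.00,20],[0.02,-0.10,0.00,0,0,-1.00,20],
```

```bash
python3 -m crank '[[[0.06,-0.09,-0.04,0,0,-1,20],[0.07,-0.08,0,0,0,-1,20],[0.06,-0.08,0,0,0,-1,20],[0.05,-0.09,0,0,0,-1,20],[0.05,-0.09,0,0,0,-1,20],[0.04,-0.09,0,0,0,-1,20],[0.03,-0.10,0,0,0,-1,20],[0.02,-0.10,0,0,0,-1,20]]]'; python3 plan.py 8
```

```text
clock: 11.78
position: [0.5794, -0.0731, 0.0837]
ee_rot: [0.64, 0.769, 0.001, 0.0]
ft_force: [-1.3, 0.8, -0.4]
grip_width: 0.23
clk 11.775 th 9.0 r 0.0703 z 0.0837 yaw 100.5 F push 1.02 rad -1.11 fz -0.36 Mz/F 0.01 j [ 0.68  0.49 -0.79  1.71  0.39  1.11  1.52]
[0.01,-0.10,0.00,0,0,-1.00,20],[0.00,-0.10,0.00,0,0,-1.00,20],[-0.01,-0.10,0.00,0,0,-1.00,20],[-0.02,-0.10,0.00,0,0,-1.00,20],[-0.02,-0.10,0.00,0,0,-1.00,20],[-0.03,-0.10,0.00,0,0,-1.00,20],[-0.04,-0.09,0.00,0,0,-1.00,20],[-0.05,-0.09,0.00,0,0,-1.00,20],
```

```bash
python3 -m crank '[[[0.01,-0.10,0,0,0,-1,20],[0,-0.10,0,0,0,-1,20],[-0.01,-0.10,0,0,0,-1,20],[-0.02,-0.10,0,0,0,-1,20]]]'; python3 plan.py 8
```

```text
clock: 12.28
position: [0.5785, -0.097, 0.084]
ee_rot: [0.763, 0.646, 0.001, 0.001]
ft_force: [0.4, 0.9, -0.5]
grip_width: 0.239
clk 12.275 th -10.7 r 0.0697 z 0.084 yaw 80.5 F push 0.91 rad 0.19 fz -0.52 Mz/F -0.0 j [ 0.67  0.47 -0.72  1.7   0.34  1.1   1.25]
[-0.02,-0.10,0.00,0,0,-1.00,20],[-0.03,-0.10,0.00,0,0,-1.00,20],[-0.04,-0.09,0.00,0,0,-1.00,20],[-0.05,-0.09,0.00,0,0,-1.00,20],[-0.06,-0.09,0.00,0,0,-1.00,20],[-0.06,-0.08,0.00,0,0,-1.00,20],[-0.07,-0.07,0.00,0,0,-1.00,20],[-0.08,-0.07,0.00,0,0,-1.00,20],
```

```bash
python3 -m crank '[[[-0.02,-0.10,0,0,0,-1,20],[-0.03,-0.10,0,0,0,-1,20],[-0.04,-0.09,0,0,0,-1,20],[-0.05,-0.09,0,0,0,-1,20]]]'; python3 plan.py 8
```

```text
clock: 12.78
position: [0.57, -0.1198, 0.0839]
ee_rot: [0.864, 0.504, 0.001, 0.0]
ft_force: [-0.3, 0.8, -0.7]
grip_width: 0.235
clk 12.775 th -30.8 r 0.0699 z 0.0839 yaw 60.5 F push 0.53 rad -0.68 fz -0.69 Mz/F -0.02 j [ 0.66  0.45 -0.65  1.72  0.3   1.08  0.97]
[-0.05,-0.09,0.00,0,0,-1.00,20],[-0.06,-0.08,0.00,0,0,-1.00,20],[-0.07,-0.07,0.00,0,0,-1.00,20],[-0.08,-0.07,0.00,0,0,-1.00,20],[-0.08,-0.06,0.00,0,0,-1.00,20],[-0.09,-0.05,0.00,0,0,-1.00,20],[-0.09,-0.05,0.00,0,0,-1.00,20],[-0.09,-0.04,0.00,0,0,-1.00,20],
```

```bash
python3 -m crank '[[[-0.05,-0.09,0,0,0,-1,20],[-0.06,-0.08,0,0,0,-1,20],[-0.07,-0.07,0,0,0,-1,20],[-0.08,-0.07,0,0,0,-1,20]]]'; python3 plan.py 8
```

```text
clock: 13.28
position: [0.5545, -0.1385, 0.0839]
ee_rot: [0.938, 0.346, 0.001, 0.0]
ft_force: [-0.1, 1.1, -0.9]
grip_width: 0.232
clk 13.275 th -50.8 r 0.0703 z 0.0839 yaw 40.5 F push 0.68 rad -0.91 fz -0.89 Mz/F -0.03 j [ 0.65  0.41 -0.59  1.75  0.25  1.06  0.68]
[-0.08,-0.06,0.00,0,0,-1.00,20],[-0.09,-0.05,0.00,0,0,-1.00,20],[-0.09,-0.05,0.00,0,0,-1.00,20],[-0.09,-0.04,0.00,0,0,-1.00,20],[-0.10,-0.03,0.00,0,0,-1.00,20],[-0.10,-0.02,0.00,0,0,-1.00,20],[-0.10,-0.01,0.00,0,0,-1.00,20],[-0.10,-0.00,0.00,0,0,-1.00,20],
```

```bash
python3 -m crank '[[[-0.08,-0.06,0,0,0,-1,20],[-0.09,-0.05,0,0,0,-1,20],[-0.09,-0.05,0,0,0,-1,20],[-0.09,-0.04,0,0,0,-1,20]]]'; python3 plan.py 8
```

```text
clock: 13.78
position: [0.5334, -0.1504, 0.0839]
ee_rot: [0.984, 0.178, 0.001, 0.0]
ft_force: [1.2, 0.8, -2.0]
grip_width: 0.234
clk 13.775 th -70.6 r 0.0704 z 0.0839 yaw 20.5 F push 1.41 rad -0.4 fz -1.98 Mz/F -0.02 j [ 0.64  0.36 -0.53  1.8   0.21  1.04  0.39]
[-0.10,-0.02,0.00,0,0,-1.00,20],[-0.10,-0.02,0.00,0,0,-1.00,20],[-0.10,-0.01,0.00,0,0,-1.00,20],[-0.10,-0.00,0.00,0,0,-1.00,20],[-0.10,0.01,0.00,0,0,-1.00,20],[-0.10,0.01,0.00,0,0,-1.00,20],[-0.10,0.02,0.00,0,0,-1.00,20],[-0.10,0.03,0.00,0,0,-1.00,20],
```

```bash
python3 -m crank '[[[-0.10,-0.02,0,0,0,-1,20],[-0.10,-0.02,0,0,0,-1,20],[-0.10,-0.01,0,0,0,-1,20]]]'; python3 plan.py 8
```

```text
clock: 14.15
position: [0.5155, -0.1537, 0.084]
ee_rot: [0.999, 0.048, 0.001, 0.0]
ft_force: [1.0, 0.3, -1.0]
grip_width: 0.231
clk 14.15 th -85.5 r 0.0699 z 0.084 yaw 5.5 F push 1.0 rad -0.26 fz -0.97 Mz/F -0.01 j [ 0.63  0.32 -0.49  1.84  0.17  1.02  0.17]
[-0.10,-0.01,0.00,0,0,-1.00,20],[-0.10,0.01,0.00,0,0,-1.00,20],[-0.10,0.01,0.00,0,0,-1.00,20],[-0.10,0.02,0.00,0,0,-1.00,20],[-0.10,0.03,0.00,0,0,-1.00,20],[-0.09,0.04,0.00,0,0,-1.00,20],[-0.09,0.05,0.00,0,0,-1.00,20],[-0.09,0.06,0.00,0,0,-1.00,20],
```

```bash
python3 -m crank '[[[-0.10,0,0,0,0,-1,20],[-0.10,0.01,0,0,0,-1,20],[-0.10,0.01,0,0,0,-1,20]]]'; python3 plan.py 8
```

```text
clock: 14.52
position: [0.4975, -0.1524, 0.0839]
ee_rot: [0.997, -0.083, 0.001, 0.0]
ft_force: [1.3, -0.3, -1.1]
grip_width: 0.232
clk 14.525 th -100.3 r 0.0695 z 0.0839 yaw -9.5 F push 1.35 rad 0.1 fz -1.06 Mz/F 0.01 j [ 0.62  0.28 -0.46  1.89  0.14  1.01 -0.07]
[-0.10,0.01,0.00,0,0,-1.00,20],[-0.10,0.03,0.00,0,0,-1.00,20],[-0.09,0.04,0.00,0,0,-1.00,20],[-0.09,0.05,0.00,0,0,-1.00,20],[-0.09,0.06,0.00,0,0,-1.00,20],[-0.08,0.06,0.00,0,0,-1.00,20],[-0.07,0.07,0.00,0,0,-1.00,20],[-0.07,0.08,0.00,0,0,-1.00,20],
```

Run:
```python
from h import *
p,d,po=wsnap('w6')
```

```text
(no output)
```

View pics/w6.png

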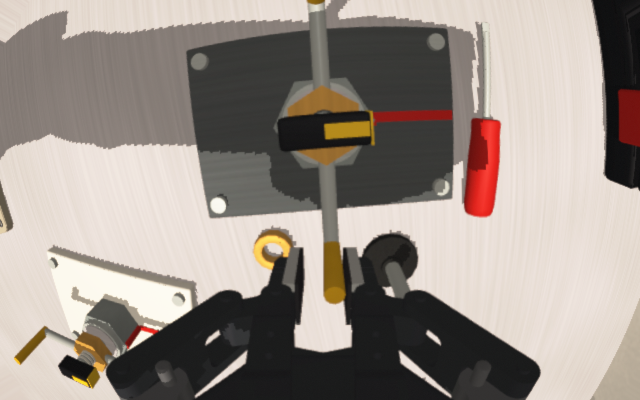

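The peg is still caged at (334,290) and the bar hasn't followed the nut. Going on.

```bash
python3 -m crank '[[[-0.10,0.01,0,0,0,-1,20],[-0.10,0.03,0,0,0,-1,20],[-0.09,0.04,0,0,0,-1,20]]]'; python3 plan.py 8
```

```text
clock: 14.95
position: [0.4811, -0.1475, 0.084]
ee_rot: [0.977, -0.212, 0.002, -0.0]
ft_force: [5.9, -0.5, -1.5]
grip_width: 0.231
clk 14.95 th -114.5 r 0.0698 z 0.084 yaw -24.4 F push 5.54 rad -2.01 fz -1.55 Mz/F 0.03 j [ 0.6   0.24 -0.43  1.93  0.12  0.99 -0.31]
[-0.09,0.04,-0.00,0,0,-1.00,20],[-0.09,0.05,0.00,0,0,-1.00,20],[-0.08,0.06,0.00,0,0,-1.00,20],[-0.08,0.07,0.00,0,0,-1.00,20],[-0.07,0.07,0.00,0,0,-1.00,20],[-0.06,0.08,0.00,0,0,-1.00,20],[-0.06,0.09,0.00,0,0,-1.00,20],[-0.05,0.09,0.00,0,0,-1.00,20],
```

```bash
python3 -m crank '[[[-0.045,0.02,0,0,0,-0.5,20],[-0.045,0.025,0,0,0,-0.5,20],[0,0,0,0,0,0,20]]]'; python3 plan.py 4 2.5; python3 plan.py 1 2.5|head -1
python3 - <<'E'
from h import *
p,d,po=wsnap('w7')
cv2.imwrite('pics/w7c.png',cv2.resize(p[30:230,220:480],None,fx=3,fy=3,interpolation=cv2.INTER_CUBIC))
E
```

```text
clock: 15.32
position: [0.4758, -0.1449, 0.084]
ee_rot: [0.967, -0.253, 0.002, -0.0]
ft_force: [6.4, -0.9, -2.2]
grip_width: 0.235
clk 15.325 th -119.3 r 0.0698 z 0.084 yaw -29.3 F push 6.06 rad -2.35 fz -2.16 Mz/F 0.03 j [ 0.59  0.22 -0.42  1.95  0.11  0.99 -0.39]
[-0.05,0.02,-0.00,0,0,-0.50,20],[-0.04,0.03,0.00,0,0,-0.50,20],[-0.04,0.03,0.00,0,0,-0.50,20],[-0.04,0.03,0.00,0,0,-0.50,20],
clk 15.325 th -119.3 r 0.0698 z 0.084 yaw -29.3 F push 6.06 rad -2.35 fz -2.16 Mz/F 0.03 j [ 0.59  0.22 -0.42  1.95  0.11  0.99 -0.39]
```

View pics/w7c.png

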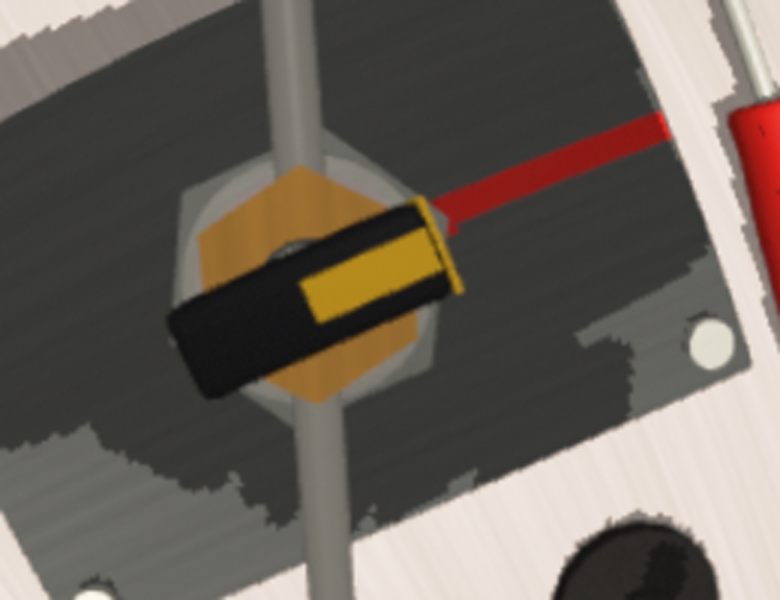

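```bash
cat > bolt.py <<'E'
import sys
from h import *
def bolt(f):
    p,d,po=wload(f);h=cv2.cvtColor(p,cv2.COLOR_BGR2HSV)
    # black bar top: predicted pixels around top of bar; take dark mask near projected centre, fit edge lines on the z=.103 plane
    c=np.array([.51,-.084])
    # rectify plane z=.103, 0.2mm/px, 60mm box
    def rect(z,ctr,half,res):
        n=int(2*half/res);X,Y=np.meshgrid(np.linspace(-half,half,n),np.linspace(-half,half,n));
        U=np.zeros((n,n),np.float32);V=U.copy()
        for i in range(n):
            for j in range(n):U[i,j],V[i,j]=wproj(po,(ctr[0]+X[i,j],ctr[1]+Y[i,j],z))
        return cv2.remap(p,U,V,cv2.INTER_CUBIC),X,Y
    im,X,Y=rect(.103,c,.03,.0003)
    hh=cv2.cvtColor(im,cv2.COLOR_BGR2HSV)
    blk=((hh[...,2]<60)).astype(np.uint8)
    y=((hh[...,0]>21)&(hh[...,0]<32)&(hh[...,1]>150)).astype(np.uint8)
    cv2.imwrite('pics/'+f+'_r.png',cv2.resize(im[::-1],None,fx=2.5,fy=2.5))
    return im,blk,y,X,Y
if __name__=='__main__':
    f=sys.argv[1];bolt(f)
E
python3 bolt.py w7; python3 bolt.py w3
```

```text
Traceback (most recent call last):
  File "bolt.py", line 21, in <module>
    f=sys.argv[1];bolt(f)
                  ~~~~^^^
  File "bolt.py", line 14, in bolt
    im,X,Y=rect(.103,c,.03,.0003)
           ~~~~^^^^^^^^^^^^^^^^^^
  File "bolt.py", line 12, in rect
    for j in range(n):U[i,j],V[i,j]=wproj(po,(ctr[0]+X[i,j],ctr[1]+Y[i,j],z))
                                    ~~~~~^^^^^^^^^^^^^^^^^^^^^^^^^^^^^^^^^^^^
  File "h.py", line 26, in wproj
    c=manip.get_calibration('wrist');T=np.array(c['T_tool_cam']);R=Rn.from_quat(pose[1]).as_matrix()
ValueError: time passes only in moves, steps and waits
Traceback (most recent call last):
  File "bolt.py", line 21, in <module>
    f=sys.argv[1];bolt(f)
                  ~~~~^^^
  File "bolt.py", line 14, in bolt
    im,X,Y=rect(.103,c,.03,.0003)
           ~~~~^^^^^^^^^^^^^^^^^^
  File "bolt.py", line 12, in rect
    for j in range(n):U[i,j],V[i,j]=wproj(po,(ctr[0]+X[i,j],ctr[1]+Y[i,j],z))
                                    ~~~~~^^^^^^^^^^^^^^^^^^^^^^^^^^^^^^^^^^^^
  File "h.py", line 26, in wproj
    c=manip.get_calibration('wrist');T=np.array(c['T_tool_cam']);R=Rn.from_quat(pose[1]).as_matrix()
ValueError: time passes only in moves, steps and waits
```

```bash
cat > cal.py <<'E'
from h import *
import h as H
E
python3 - <<'E'
import re
s=open('h.py').read()
s=s.replace("from workcell import manip\n","from workcell import manip\nimport functools\n@functools.lru_cache(None)\ndef CAL(n): return manip.get_calibration(n)\n",1).replace("c=manip.get_calibration(","c=CAL(")
open('h.py','w').write(s)
E
python3 - <<'E'
from h import *
p,d,po=wload('w7')
def L(pts,z):
    A=[wplane(po,220+u/3,30+v/3,z) for u,v in pts];e=A[1]-A[0];return np.degrees(np.arctan2(e[1],e[0])).round(2),A[0][:2].round(4),A[1][:2].round(4)
print('stripe',L([(311,304.5),(437.5,250)],.103))
print('bar edge hi',L([(172,316),(412,205)],.103))
print('bar edge lo',L([(212,398),(452,295)],.103))
print('red',L([(450,215),(662,125)],.0125))
h=cv2.cvtColor(p,cv2.COLOR_BGR2HSV)
for u,v in[(375,278),(225,245+0),(330,385)]:print(h[30+v//3,220+u//3])
E
python3 plan.py 1|head -1
```

```text
stripe (np.float64(-5.16), array([ 0.5103, -0.0844]), array([ 0.5285, -0.0861]))
bar edge hi (np.float64(-4.4), array([ 0.4936, -0.0765]), array([ 0.5284, -0.0792]))
bar edge lo (np.float64(-5.65), array([ 0.4925, -0.0888]), array([ 0.5274, -0.0923]))
red (np.float64(-3.44), array([ 0.5452, -0.0883]), array([ 0.602 , -0.0917]))
[ 22 217 179]
[ 18 174 145]
[ 17 173 149]
clk 15.375 th -119.3 r 0.0698 z 0.084 yaw -29.3 F push 4.66 rad -2.09 fz -2.12 Mz/F 0.03 j [ 0.59  0.22 -0.42  1.95  0.11  0.99 -0.39]
```

Bolt unmoved (stripe -5.2°, as before). Keep tightening in small steps.

```bash
python3 -m crank '[[[-0.045,0.025,0,0,0,-0.5,20],[-0.04,0.03,0,0,0,-0.5,20],[0,0,0,0,0,0,20]]]'; python3 plan.py 4 2.5;python3 -m crank '[[[0,0,0,0,0,0,20]]]';python3 plan.py 1|head -1
```

```text
clock: 15.75
position: [0.4709, -0.1418, 0.084]
ee_rot: [0.956, -0.295, 0.003, -0.0]
ft_force: [5.2, -1.5, -3.0]
grip_width: 0.236
clk 15.75 th -124.1 r 0.0698 z 0.084 yaw -34.3 F push 5.12 rad -1.64 fz -2.99 Mz/F 0.07 j [ 0.58  0.21 -0.41  1.96  0.1   0.99 -0.48]
[-0.04,0.03,-0.00,0,0,-0.50,20],[-0.04,0.03,0.00,0,0,-0.50,20],[-0.04,0.03,0.00,0,0,-0.50,20],[-0.04,0.03,0.00,0,0,-0.50,20],
clock: 15.88
position: [0.4709, -0.1418, 0.084]
ee_rot: [0.956, -0.295, 0.002, -0.0]
ft_force: [5.9, -1.3, -3.6]
grip_width: 0.231
clk 15.875 th -124.1 r 0.0698 z 0.084 yaw -34.3 F push 5.61 rad -2.26 fz -3.65 Mz/F 0.01 j [ 0.58  0.21 -0.41  1.96  0.1   0.99 -0.48]
```

Run:
```python
from h import *
p,d,po=wsnap('w8')
cv2.imwrite('pics/w8c.png',cv2.resize(p[30:230,220:480],None,fx=3,fy=3,interpolation=cv2.INTER_CUBIC))
```

```text
(no output)
```

View pics/w8c.png

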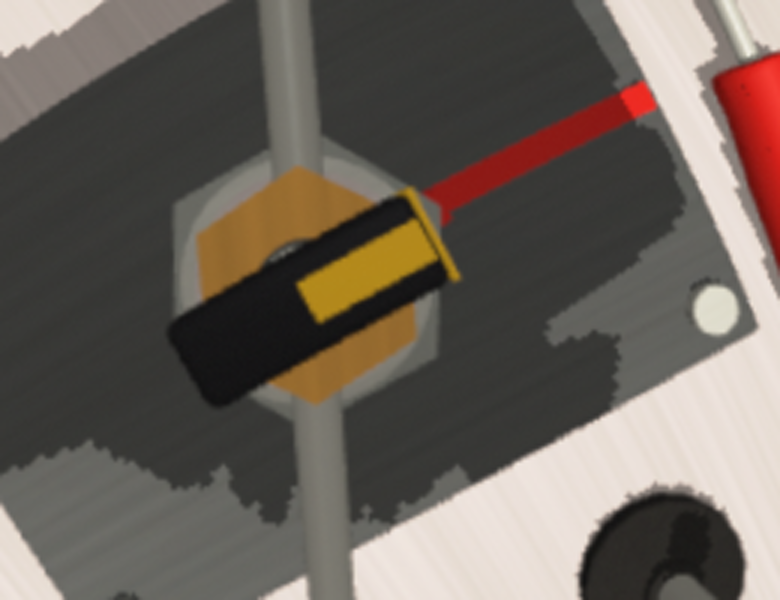

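View pics/w8.png

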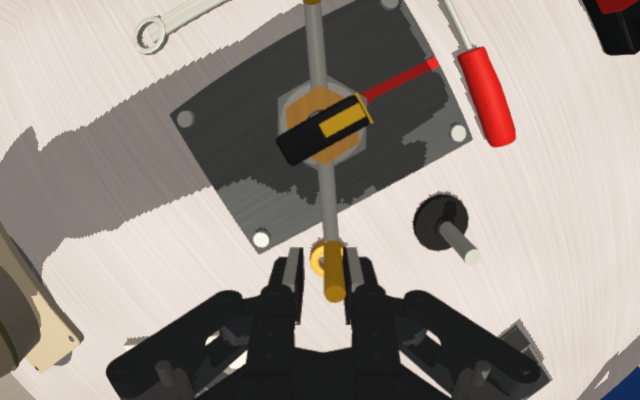

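The bar keeps its relation to the red line, and the nut follows the tool. Continuing.

```bash
python3 -m crank '[[[-0.04,0.03,0,0,0,-0.5,20],[-0.04,0.03,0,0,0,-0.5,20]]]';python3 plan.py 1|head -1; python3 -m crank '[[[0,0,0,0,0,0,20]]]'; python3 plan.py 4 2.5;python3 -m crank '[[[0,0,0,0,0,0,20]]]';python3 plan.py 1|head -1
```

```text
clock: 16.18
position: [0.4665, -0.1384, 0.0841]
ee_rot: [0.942, -0.337, 0.003, -0.0]
ft_force: [10.3, -3.1, -4.8]
grip_width: 0.238
clk 16.175 th -128.6 r 0.0697 z 0.0841 yaw -39.4 F push 10.0 rad -4.04 fz -4.84 Mz/F 0.01 j [ 0.57  0.2  -0.41  1.97  0.09  0.98 -0.57]
clock: 16.3
position: [0.4663, -0.1383, 0.0841]
ee_rot: [0.942, -0.336, 0.003, -0.0]
ft_force: [7.5, -1.4, -2.9]
grip_width: 0.231
clk 16.3 th -128.8 r 0.0697 z 0.0841 yaw -39.3 F push 6.73 rad -3.59 fz -2.93 Mz/F 0.05 j [ 0.57  0.2  -0.41  1.97  0.09  0.98 -0.57]
[-0.04,0.03,-0.00,0,0,-0.50,20],[-0.04,0.03,0.00,0,0,-0.50,20],[-0.04,0.04,0.00,0,0,-0.50,20],[-0.03,0.04,0.00,0,0,-0.50,20],
clock: 16.42
position: [0.4663, -0.1384, 0.0841]
ee_rot: [0.942, -0.336, 0.003, -0.0]
ft_force: [6.9, -3.3, -3.8]
grip_width: 0.23
clk 16.425 th -128.8 r 0.0698 z 0.0841 yaw -39.3 F push 7.45 rad -1.81 fz -3.77 Mz/F 0.04 j [ 0.57  0.2  -0.41  1.97  0.09  0.98 -0.57]
```

```bash
python3 -m crank '[[[-0.008,0.006,0,0,0,-0.1,20]]]';python3 plan.py 1|head -1; python3 -m crank '[[[-0.008,0.006,0,0,0,-0.1,20]]]';python3 plan.py 1|head -1
```

```text
clock: 16.55
position: [0.4661, -0.1382, 0.0842]
ee_rot: [0.94, -0.34, 0.003, -0.0]
ft_force: [9.8, -2.0, -4.5]
grip_width: 0.238
clk 16.55 th -129.0 r 0.0697 z 0.0842 yaw -39.8 F push 8.92 rad -4.6 fz -4.48 Mz/F 0.05 j [ 0.57  0.2  -0.41  1.97  0.09  0.98 -0.58]
clock: 16.68
position: [0.4657, -0.1378, 0.0842]
ee_rot: [0.939, -0.344, 0.003, -0.0]
ft_force: [8.6, -2.9, -6.5]
grip_width: 0.235
clk 16.675 th -129.5 r 0.0697 z 0.0842 yaw -40.3 F push 8.44 rad -3.26 fz -6.52 Mz/F 0.03 j [ 0.57  0.19 -0.41  1.98  0.09  0.98 -0.58]
```

```bash
python3 -m crank '[[[-0.008,0.006,0,0,0,-0.1,20]]]';python3 plan.py 1|head -1; python3 -m crank '[[[-0.008,0.006,0,0,0,-0.1,20]]]';python3 plan.py 1|head -1;  python3 -m crank '[[[-0.008,0.006,0,0,0,-0.1,20]]]';python3 plan.py 1|head -1
```

```text
clock: 16.8
position: [0.4653, -0.1375, 0.0842]
ee_rot: [0.937, -0.349, 0.003, -0.0]
ft_force: [8.5, -3.3, -4.4]
grip_width: 0.238
clk 16.8 th -129.9 r 0.0697 z 0.0842 yaw -40.8 F push 8.6 rad -2.88 fz -4.42 Mz/F 0.06 j [ 0.57  0.19 -0.41  1.98  0.09  0.98 -0.59]
clock: 16.92
position: [0.4649, -0.1371, 0.0842]
ee_rot: [0.936, -0.353, 0.003, -0.0]
ft_force: [9.5, -2.6, -5.1]
grip_width: 0.238
clk 16.925 th -130.4 r 0.0697 z 0.0842 yaw -41.3 F push 8.9 rad -4.21 fz -5.06 Mz/F 0.1 j [ 0.57  0.19 -0.41  1.98  0.09  0.98 -0.6 ]
clock: 17.05
position: [0.4644, -0.1368, 0.0842]
ee_rot: [0.934, -0.357, 0.003, -0.0]
ft_force: [8.7, -3.0, -5.9]
grip_width: 0.235
clk 17.05 th -130.8 r 0.0697 z 0.0842 yaw -41.8 F push 8.57 rad -3.42 fz -5.9 Mz/F 0.05 j [ 0.57  0.19 -0.41  1.98  0.09  0.98 -0.61]
```

```bash
python3 -m crank '[[[-0.008,0.007,0,0,0,-0.1,20],[-0.008,0.007,0,0,0,-0.1,20]]]';python3 plan.py 1|head -1; python3 -m crank '[[[-0.008,0.007,0,0,0,-0.1,20]]]';python3 plan.py 1|head -1
python3 - <<'E'
from h import *
wsnap('w9')
E
```

```text
clock: 17.3
position: [0.4635, -0.1359, 0.0842]
ee_rot: [0.931, -0.365, 0.003, -0.0]
ft_force: [10.1, -3.5, -5.6]
grip_width: 0.237
clk 17.3 th -131.8 r 0.0697 z 0.0842 yaw -42.8 F push 9.88 rad -4.1 fz -5.65 Mz/F 0.05 j [ 0.57  0.19 -0.4   1.98  0.09  0.98 -0.63]
clock: 17.42
position: [0.463, -0.1356, 0.0843]
ee_rot: [0.929, -0.369, 0.003, -0.0]
ft_force: [9.5, -3.1, -5.7]
grip_width: 0.235
clk 17.425 th -132.3 r 0.0698 z 0.0843 yaw -43.3 F push 9.17 rad -4.08 fz -5.67 Mz/F 0.07 j [ 0.56  0.19 -0.4   1.98  0.09  0.98 -0.64]
```

Push reached about 9.3 N in slow creep. Back off, lift and look.

```bash
python3 -m crank '[[[0.03,-0.03,0,0,0,0,24],[0.03,-0.03,0,0,0,0,26],[0,0,0,0,0,0,28],[0,0,0,0,0,0,28]]]';python3 plan.py 1|head -1
python3 -m crank '[[[0,0,0.5,0,0,0,28],[0,0,0.8,0,0,0,28],[0,0,0.8,0,0,0,28],[0.4,0.3,0.5,0,0,0,28],[0.4,0.3,0,0,0,0,28],[0,0,0,0,0,0,28]]]'
python3 - <<'E'
from h import *
p,d,po=wsnap('w10');snap('top','top10');snap('side','side10')
cv2.imwrite('pics/w10c.png',cv2.resize(p[20:220,200:460],None,fx=3,fy=3,interpolation=cv2.INTER_CUBIC))
E
```

```text
clock: 17.98
position: [0.4636, -0.1385, 0.0826]
ee_rot: [0.929, -0.37, -0.0, -0.0]
ft_force: [-0.6, 0.0, -0.0]
grip_width: 0.33
clk 17.975 th -130.4 r 0.0716 z 0.0826 yaw -43.4 F push -0.45 rad 0.35 fz -0.01 Mz/F -0.01 j [ 0.57  0.2  -0.4   1.98  0.09  0.99 -0.64]
clock: 18.73
position: [0.5126, -0.1007, 0.2385]
ee_rot: [0.93, -0.368, -0.0, -0.001]
ft_force: [-0.5, -0.4, 0.1]
grip_width: 0.328
```

View pics/w10.png

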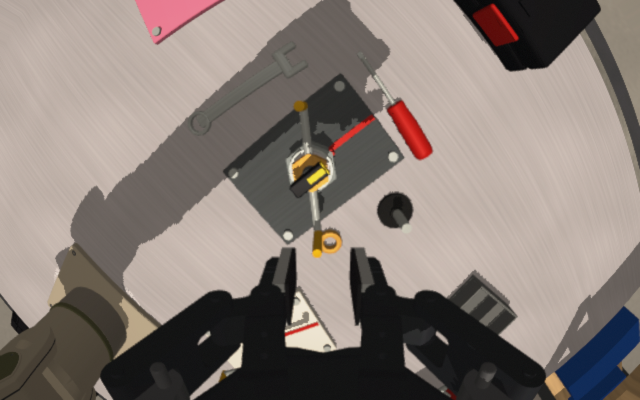

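View pics/w10c.png

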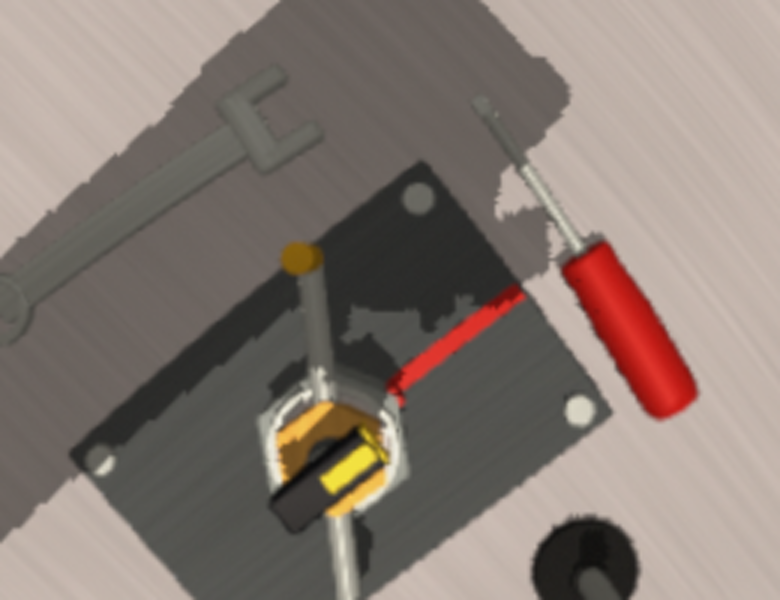

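Run:
```python
from h import *
p,d,po=wload('w10')
def f(u,v):return 200+u/3,20+v/3
def L(pts,z):
    A=[wplane(po,*f(u,v),z) for u,v in pts];e=A[1]-A[0];return np.degrees(np.arctan2(e[1],e[0])).round(2),A[0][:2].round(4),A[1][:2].round(4)
h=cv2.cvtColor(p,cv2.COLOR_BGR2HSV)
m=((h[...,0]<8)|(h[...,0]>172))&(h[...,1]>120)&(h[...,2]>60);m[:115]=0;m[152:]=0;m[:,:331]=0;m[:,375:]=0
v,u=np.nonzero(m);c,a,_=ang(po,np.c_[u,v],.0125);print('red',len(u),c,a,np.degrees(np.arctan2(c[1]+.084,c[0]-.51)))
y=(h[...,0]>=24)&(h[...,0]<33)&(h[...,1]>150)&(h[...,2]>150);y[:160]=0;y[195:]=0;y[:,:300]=0;y[:,335:]=0
v,u=np.nonzero(y);c,a,_=ang(po,np.c_[u,v],.103);print('yel',len(u),c,a)
cv2.imwrite('pics/w10d.png',cv2.resize(p[150:210,280:345],None,fx=9,fy=9,interpolation=cv2.INTER_CUBIC))
for uv in[(317.5,253),(300,106)]:
  w=wplane(po,*uv,.111);e=w[:2]-[.51,-.084];print(w.round(4),np.hypot(*e),np.degrees(np.arctan2(e[1],e[0])))
```

```text
red 367 [ 0.57070881 -0.08871149] 175.63903720485328 -4.437716200100738
yel 159 [ 0.52045223 -0.08455459] 176.5557825112887
[ 0.4685 -0.14    0.111 ] 0.06966027346895673 -126.51598439162458
[ 0.5531 -0.029   0.111 ] 0.06987644053830935 51.92151783461038
```

View pics/w10d.png

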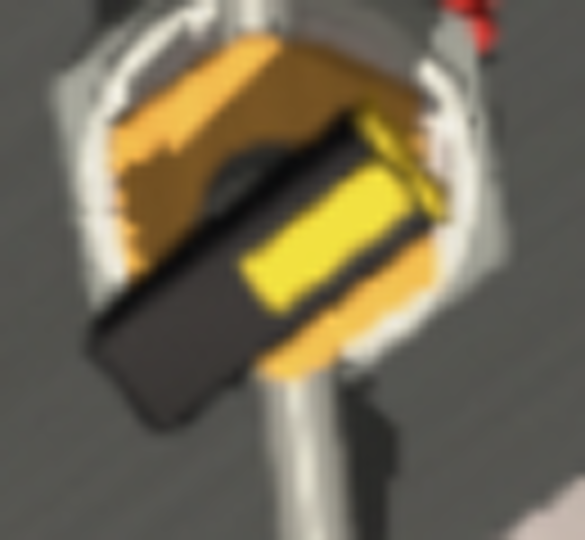

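Run:
```python
from h import *
p,d,po=wload('w10')
A=[wplane(po,280+u/9,150+v/9,.103) for u,v in[(262,288),(395,190)]];e=A[1]-A[0];print(np.degrees(np.arctan2(e[1],e[0])),A)
A=[wplane(po,280+u/9,150+v/9,.103) for u,v in[(95,338),(350,112)]];e=A[1]-A[0];print(np.degrees(np.arctan2(e[1],e[0])),np.linalg.norm(e))
a=cv2.imread('pics/top0.png');b=cv2.imread('pics/top10.png')
cv2.imwrite('pics/cmp.png',np.vstack([cv2.resize(x[90:240,120:540],None,fx=1.8,fy=1.8) for x in(a,b)]))
```

```text
-6.238074231914812 [array([ 0.51039304, -0.08452043,  0.103     ]), array([ 0.52738275, -0.08637753,  0.103     ])]
-1.4701599436370092 0.035510789146682716
```

View pics/cmp.png

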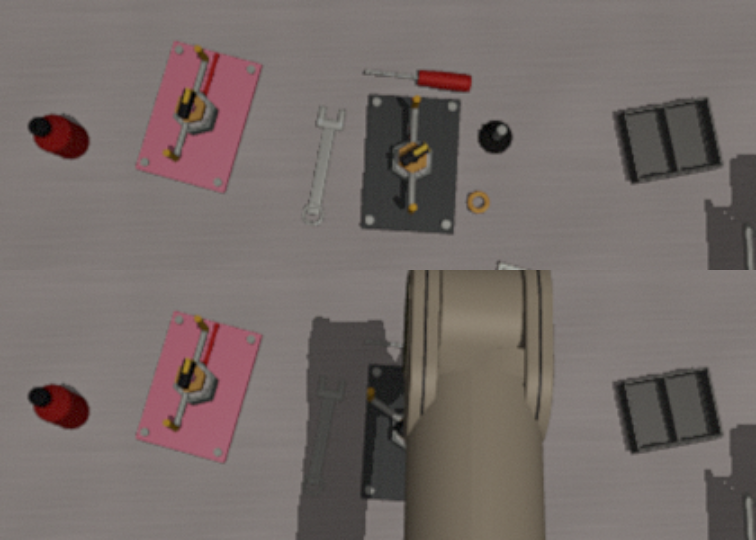

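```bash
python3 -m crank '[[[-0.5,-0.4,-0.4,0,0,0,28],[-0.5,-0.4,-0.5,0,0,0,28],[0,0,-0.3,0,0,0,28],[0,0,0,0,0,0,28]]]'
python3 - <<'E'
from h import *
p,d,po=wsnap('w11')
cv2.imwrite('pics/w11c.png',cv2.resize(p[60:210,240:420],None,fx=4,fy=4,interpolation=cv2.INTER_CUBIC))
E
```

```text
clock: 19.38
position: [0.4501, -0.1512, 0.1655]
ee_rot: [0.929, -0.37, -0.001, 0.0]
ft_force: [-0.2, 0.3, 1.2]
grip_width: 0.333
```

View pics/w11c.png

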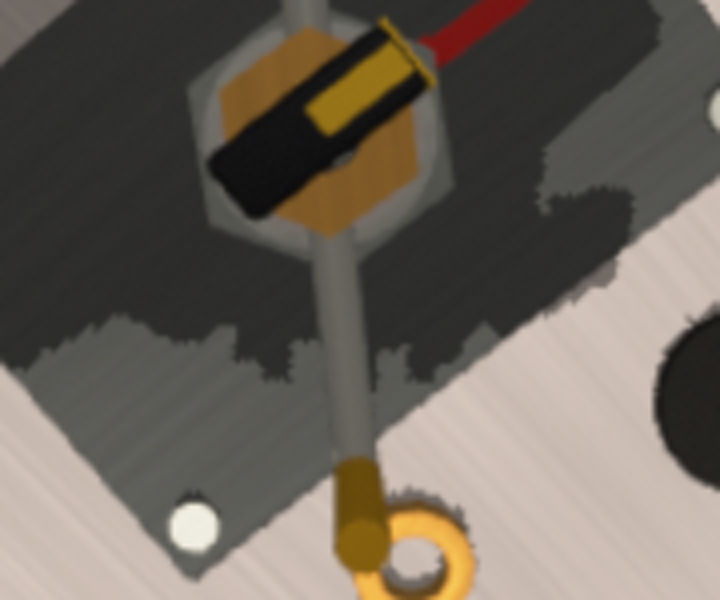

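Run:
```python
from h import *
p,d,po=wload('w11')
def L(pts,z):
    A=[wplane(po,240+u/4,60+v/4,z) for u,v in pts];e=A[1]-A[0];return np.degrees(np.arctan2(e[1],e[0])).round(2),A[0][:2].round(4),A[1][:2].round(4),np.linalg.norm(e).round(4)
print('stripe',L([(319,123),(401,57)],.103))
print('bar hi',L([(209,163),(380,25)],.103));print('bar lo',L([(258,219),(427,86)],.103))
h=cv2.cvtColor(p,cv2.COLOR_BGR2HSV)
m=((h[...,0]<8)|(h[...,0]>172))&(h[...,1]>150)&(h[...,2]>60);m[:30]=0;m[76:]=0;m[:,:346]=0;m[:,420:]=0
v,u=np.nonzero(m);c,a,_=ang(po,np.c_[u,v],.0125);print('red',len(u),c,a,np.degrees(np.arctan2(c[1]+.084,c[0]-.51)))
w=wplane(po,240+362/4,60+548/4,.112);e=w[:2]-[.51,-.084];print(np.hypot(*e),np.degrees(np.arctan2(e[1],e[0])))
```

```text
stripe (np.float64(-3.67), array([ 0.5104, -0.0846]), array([ 0.5276, -0.0857]), np.float64(0.0172))
bar hi (np.float64(-4.16), array([ 0.493 , -0.0769]), array([ 0.5288, -0.0795]), np.float64(0.0359))
bar lo (np.float64(-4.68), array([ 0.4923, -0.0892]), array([ 0.5274, -0.0921]), np.float64(0.0352))
red 509 [ 0.57756786 -0.09013546] 171.066528132978 -5.188484401467304
0.06988541021447241 -127.08262711312967
```

Run:
```python
from h import *
print(manip.hand_in())
```

```text
the job is handed in; nothing more can be done
None
```

I set the bolt on the dark grey adjuster to the red line, ran its nut down onto the washer and jammed it. I handed the job in at about 19.4 s with the gripper clear of everything.

- **Bolt:** I gripped the bar head and turned it about 54° counter-clockwise. After the nut was jammed and let go, the bar edges read -4.2° and -4.7°, and the red line about -4.7°. The readings didn't all agree: single readings of the bar and stripe ranged from -1.5° to -6.2°, mostly in the farther pictures, and single readings of the line from about -3.4° to -8.9°.
- **Nut:** I pushed one peg clockwise about 178°. The push rose from about 1 N at around -100° (tool angle) to about 9 N in slow creep. The last readings were 9.9 N and 9.2 N. The highest reading was 10.0 N, below the 13 N limit.
- **After release:** The peg read between -126.5° and -128.1°, against about -128° expected under load, so I saw no spring-back beyond the measuring error. I did not test the tightness by pushing the peg back.
- **Other things:** The tray and oil bottle look unmoved in the top view, and the wrench does too, though it lies in shadow. The arm hid the screwdriver, spare nut and foot in that view; in the last wrist pictures they lie beside the plate as before. The lowest I worked was 81 mm above the bench, above all three of them, and I felt no unexpected contact.

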